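Empty the mill balls from the jug, heft it, tip again

TASK

Pick up the stoneware jug by its handle and tip its five mill balls out into the drying tray. After every tip bring the jug back upright and hold it still in the air, well clear of tray and bench, for a second to feel its weight: if it is heavier than the empty jug, tip it again, until a heft tells you that it is empty. Then stand the jug gently upright on its cork mat with its whole foot on the cork and let go; leave the paint bottle, the wash tub and the slab vase alone.

Things in the scene. Friction and masses are not known exactly. Their poses are not given: they have to be found in the camera images.
- jug: Opaque stoneware jug, dark teal glaze, 340 g empty, round, 125 mm high. Origin: centre of its underside; z up its axis, y towards its handle. Foot 80 mm across, belly 95 mm at 46 mm up, neck 66 mm outside and 58 mm inside (69 mm over the lip); wall 4 mm, floor 6 mm thick; no spout.
- jug_center (a point): Point on the jug's axis half-way up (62.5 mm above its underside). Axes as the jug's.
- jug_handle (a point): Place to grip the jug: on the upright bar of its strap handle, 83 mm from the jug's axis on its +y side, 80 mm above its underside. The bar runs along the jug's z from 41 to 107 mm up, 14 mm thick along the jug's x (the way to pinch it), 12 mm deep along y, 30 mm clear of the belly; struts 14 mm thick join it to the jug. Axes as the jug's.
- jug_mouth (a point): Centre of the jug's mouth, at rim height (125 mm up); outer rim radius 34.5 mm. Axes as the jug's. The neck narrows by 10 degrees and the balls roll with a drag that varies, so the first leave the jug some way before level but the last only when it is tipped well past level (105 to 112 degrees from upright). Two balls can jam side by side in the mouth until it is rocked or righted.
- tray: White drying tray with blue rim and black rubber floor, 240 mm (x) by 320 mm (y), 50 mm high (54 mm to the top of the rim bead), walls 4 mm, floor surface 6 mm above the bench; fixed. Origin: centre of the underside, x and y along its sides.
- mat_top (a point): Centre of the top face of the round cork mat, 140 mm across, 4 mm thick, fixed on the bench. The jug's place.
- bottle_center (a point): Teal paint bottle with white cap flipped open, 42 mm across, 125 mm high, loose; the point lies 50 mm above its underside. Leave alone.
- tub_center (a point): Clear square plastic wash tub, 82 mm wide, 62 mm high, empty, loose; the point lies at its centre 30 mm above its underside. Leave alone.
- vase_center (a point): Slab-built fired clay vase, pale brown with small flowers, 66 by 125 mm, 200 mm high, loose; the point lies on its axis 100 mm above its underside. Leave alone.
- ball1_center (a point): Centre of a white zirconia mill ball, 28 mm across, about 68 g (each a little more or less), one of five alike, lying in the jug at the start.
- ball2_center (a point): Centre of a white zirconia mill ball, 28 mm across, about 68 g (each a little more or less), one of five alike, lying in the jug at the start.
- ball3_center (a point): Centre of a white zirconia mill ball, 28 mm across, about 68 g (each a little more or less), one of five alike, lying in the jug at the start.
- ball4_center (a point): Centre of a white zirconia mill ball, 28 mm across, about 68 g (each a little more or less), one of five alike, lying in the jug at the start.
- ball5_center (a point): Centre of a white zirconia mill ball, 28 mm across, about 68 g (each a little more or less), one of five alike, lying in the jug at the start.
- mat: The round cork mat itself; origin at the centre of its underside.
There are look-alikes about, which are no part of the job. What is meant by the mat is not blue, and is the smaller of those in its own colour.

How it is judged (in metres and radians):
On the way, in this order (a step that is already met when the one before it is completed fails the run):
1. the jug is tipped past level with its mouth above the tray (angle between jug's own z axis and vertical above 1.57 rad and x of jug_mouth in the frame of tray between -0.12 and 0.12 m and y of jug_mouth in the frame of tray between -0.16 and 0.16 m), for 0.1 s.
2. the jug, empty now, is hefted: held upright (within 17 degrees) and still in the air, underside 50 mm or more above the bench, for 0.5 s, with all five balls in the tray (angle between jug's own z axis and vertical below 0.3 rad and height (world z) of jug above 0.05 m and linear speed of jug below 0.04 m/s and angular speed of jug below 0.3 rad/s and x of ball1_center in the frame of tray between -0.116 and 0.116 m and y of ball1_center in the frame of tray between -0.156 and 0.156 m and z of each of ball1_center, ball2_center, ball3_center, ball4_center, ball5_center in the frame of tray below 0.048 m and x of ball2_center in the frame of tray between -0.116 and 0.116 m and y of ball2_center in the frame of tray between -0.156 and 0.156 m and x of ball3_center in the frame of tray between -0.116 and 0.116 m and y of ball3_center in the frame of tray between -0.156 and 0.156 m and x of ball4_center in the frame of tray between -0.116 and 0.116 m and y of ball4_center in the frame of tray between -0.156 and 0.156 m and x of ball5_center in the frame of tray between -0.116 and 0.116 m and y of ball5_center in the frame of tray between -0.156 and 0.156 m), for 0.5 s.
At the end, for the whole second after the job is handed in: All five balls lie at rest inside the tray; the jug stands upright (within 11 degrees), released and at rest on the cork mat, its axis within 32 mm of the mat's centre (its whole foot on the cork) (x of ball1_center in the frame of tray between -0.116 and 0.116 m and y of ball1_center in the frame of tray between -0.156 and 0.156 m and z of each of ball1_center, ball2_center, ball3_center, ball4_center, ball5_center in the frame of tray below 0.048 m and x of ball2_center in the frame of tray between -0.116 and 0.116 m and y of ball2_center in the frame of tray between -0.156 and 0.156 m and x of ball3_center in the frame of tray between -0.116 and 0.116 m and y of ball3_center in the frame of tray between -0.156 and 0.156 m and x of ball4_center in the frame of tray between -0.116 and 0.116 m and y of ball4_center in the frame of tray between -0.156 and 0.156 m and x of ball5_center in the frame of tray between -0.116 and 0.116 m and y of ball5_center in the frame of tray between -0.156 and 0.156 m and linear speed of each of ball1, ball2, ball3, ball4, ball5 below 0.05 m/s and angle between jug's own z axis and vertical below 0.2 rad and horizontal distance between jug and mat_top below 0.032 m and height (world z) of jug below 0.01 m and linear speed of jug below 0.02 m/s); the robot touches nothing.
It fails at once if the jug is bumped down hard on its mat (more than 60 N) (contact force between jug and mat above 60 N).
It fails at once if the paint bottle is moved by more than 20 mm (distance of bottle_center from where it was at the start of the episode above 0.02 m).
It fails at once if the wash tub is moved by more than 20 mm (distance of tub_center from where it was at the start of the episode above 0.02 m).
It fails at once if the slab vase is moved by more than 20 mm (distance of vase_center from where it was at the start of the episode above 0.02 m).
It also fails if it takes over 72 s, if anything falls off the work surface, if the arm or the gripper's body presses on something with over 40 N, if the wrist force passes 120 N, or if a joint passes its speed limit or range.

ROBOT

A 7-joint arm with a two-finger parallel gripper is mounted at the origin on the work surface. World frame = base frame: x ahead of the robot, y to its left, z up, the work surface at z = 0. Lengths are in mm, angles in rad, forces in N, time in s.
With the tool pointing down it reaches from about 400 to 900 mm from the base axis. Payload 5.5 kg.
Tool frame: the origin (TCP) lies at the very end of the fingers, on their centre line; the grasp point (between the pads) lies 19 mm behind it; z points along the fingers, y is the line along which they close (so a half turn about z gives the same grasp; the last joint's range is limited). The gripper opens to 92 mm and grips with 3 to 60 N. Pads are 19 mm wide; open, the fingers measure 130 mm over their backs; the gripper's body (75 mm by 190 mm) begins 47 mm behind the grasp point.
Start: joints at [-0.928, 0.501, -0.427, 1.55, 0.221, 1.138, -0.21], TCP at [240.941, 603.695, 226.729] pointing down, gripper open.
Joint ranges: [-2.88, 2.88], [-0.31, 2.03], [-1.54, 1.56], [0.2, 2.42], [-1.41, 4.55], [0.19, 2.02], [-2.57, 2.57]. Speed limits (rad/s): [2.57, 2.57, 3.14, 3.14, 3.14, 3.14, 3.14].

INTERFACE

Orientations are given as a unit quaternion [w, x, y, z].
In Python, from rig import * gives the robot as it stands. The module is installed in compiled form; this text tells all that it offers.
- The arm moves only by the tool move_arm, never from a script. Its arguments are lists of equal length, an entry for each row: "travel": the shift along the tool's x, y, z in m, a list of three; "rot": the turn, a rotation vector about the tool's x, y, z in degrees, a list of three; "grip": the gripper's target within -1 to 1 (fully open at 1, half-way at 0, shut at -1). A call has 1 to 8 rows; each row is the pose to reach, as a shift and turn from the pose commanded when the call began, along the tool's axes at that moment; what a row does not reach only later rows make up. A row lasts 1/8 s, in which the tool goes at most 62.5 mm and 10.7 degrees, less where a joint would pass 70% of its speed; a pose out of reach is approached as far as the arm can. A call with a gripper value outside its range is refused whole. The fingers move at their own pace and stop on an object; "grip_force" is the grip in N (left out, the last holds). Time passes only in rows, so rows that repeat a pose let the fingers close. It gives the time, the measured TCP pose, the force, the opening and the grip force at its end, in the units of the state.
- observe(): the state, without advancing time (a new reading comes with each control period).
- capture(name): name is "scene" or "top"; returns the picture (384x512x3 uint8, red, green, blue); there is no depth.
- camera_params(name): a dict with "K" (3x3 intrinsics, pixels), "cam_to_world" (4x4, takes a point from camera to world coordinates). Camera axes: x right, y down, z forward; pixel columns grow to the right and rows downward; lengths in mm; the calibration is good to about 2 mm. A picture is of the moment at which its call begins. camera_params takes no time and is no camera call.
- job_done(): hands the job in; it is judged then, once.
The state is a dict: "time": time; "qpos": joint angles; "dq": joint speeds; "effort": joint torques, N m; "ee_pos": TCP position; "tcp_rot": TCP orientation; "wrist_force": force on the tool from outside, world axes, zero at the start; "ft_torque": the same for the moment, N m; "opening": opening from 0.0 (shut) to 1.0 (fully open); "finger_force": force on a finger pad.
Only numpy, scipy, OpenCV 4.12 (cv2) and the standard library are available. Lean on these libraries where they do the work, as an engineer would, in place of code of your own. Each camera call takes 0.05 s, during which the arm holds its last target. There are 200 camera calls.

## Working session

There is one attempt and no reset: what is moved stays moved. The work goes in short steps, Python scripts to look and compute and a tool call to move; the robot and the scene stay as the last step left them, time stands still between calls to the robot, and variables do not carry over. Pictures are saved under pics/ and viewed, at most 13 in all, crops included, and the job is handed in when it is done.

Besides the shell and the picture viewer there is one more tool, called as a command line: name --argument value ..., lists and objects as JSON in quotes. move_arm: Moves the arm, as the interface text tells. Its arguments: {"type":"object","properties":{"travel":{"type":"array","items":{"type":"array","items":{"type":"number"}}},"rot":{"type":"array","items":{"type":"array","items":{"type":"number"}}},"grip":{"type":"array","items":{"type":"number"}},"grip_force":{"type":"number"}},"required":["travel","rot","grip"]}

```bash
mkdir -p pics
python3 - <<'E'
from rig import *
import cv2,numpy as np
for n in("scene","top"):
    im=capture(n); cv2.imwrite(f"pics/{n}0.png",im[:,:,::-1])
    p=camera_params(n); print(n,np.round(p["K"],1).tolist(),np.round(p["cam_to_world"],3).tolist())
s=observe(); print(s)
E
```

```text
scene [[450.6, 0.0, 257.4], [0.0, 450.6, 185.4], [0.0, 0.0, 1.0]] [[0.677, 0.485, -0.554, 1122.633], [0.736, -0.438, 0.517, -638.412], [0.008, -0.757, -0.653, 733.225], [0.0, 0.0, 0.0, 1.0]]
top [[358.4, 0.0, 257.0], [0.0, 358.4, 190.9], [0.0, 0.0, 1.0]] [[-0.026, -0.993, 0.117, 474.784], [-1.0, 0.025, -0.006, -111.559], [0.003, -0.117, -0.993, 811.089], [0.0, 0.0, 0.0, 1.0]]
{'time': 0.1, 'qpos': array([-0.92782659,  0.50174235, -0.42681701,  1.55133291,  0.22079738,
        1.13828344, -0.21029125]), 'dq': array([-0.0001967 , -0.00343565, -0.001155  , -0.00271791, -0.00151481,
       -0.00056514,  0.00037433]), 'effort': array([-1.12350794e-02, -5.67873180e+01, -5.83790794e+00, -2.79915136e+01,
       -6.87917671e-02,  2.40707916e-02,  3.67690109e-05]), 'ee_pos': array([240.75892732, 603.10120404, 225.79548107]), 'tcp_rot': array([-1.95823503e-04,  1.88715416e-01,  9.82031444e-01, -8.34230652e-04]), 'wrist_force': array([ 0.39221146, -0.36996108, -0.3498829 ]), 'ft_torque': array([-0.00073268, -0.03073464,  0.00157474]), 'finger_force': 0.0, 'opening': 0.9979851422073106}
```

View pics/scene0.png

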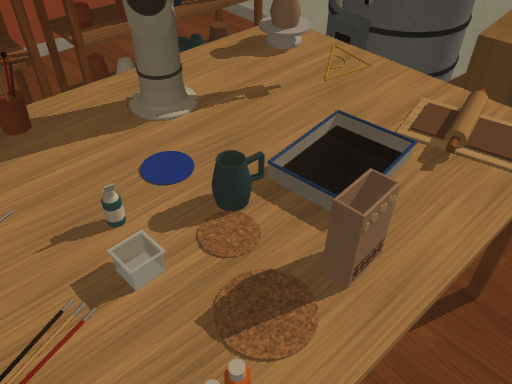

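View pics/top0.png

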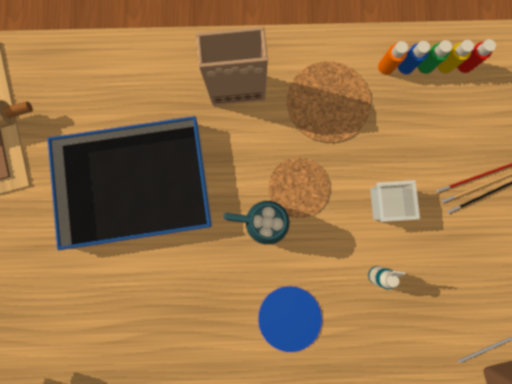

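The scene view shows the jug at (232,180) with its handle to the right, the tray at (345,160) and the vase at (360,230). The top view shows the jug at (267,222), its handle tip at (230,217), tray (130,183), vase (233,65), tub (396,201) and bottle (383,277).
Mat candidates in the top view are the blue disc (290,319), the large cork mat (330,102) and the small cork mat (300,187). The small cork mat fits: it isn't blue and is the smaller of the two cork ones. I'll measure everything and confirm it in a crop.

```bash
cat > h.py <<'E'
from rig import *
import cv2,numpy as np
from scipy.spatial.transform import Rotation as R
P={n:camera_params(n) for n in("scene","top")}
def ray(n,u,v,z):
    K=P[n]["K"];T=P[n]["cam_to_world"];T=np.array(T)
    d=T[:3,:3]@np.linalg.solve(np.array(K),[u,v,1]);o=T[:3,3]
    return o+d*(z-o[2])/d[2]
def proj(n,p):
    T=np.linalg.inv(np.array(P[n]["cam_to_world"]));c=T[:3,:3]@np.array(p)+T[:3,3];c=np.array(P[n]["K"])@c
    return c[:2]/c[2]
def big(m):
    c,_=cv2.findContours(m.astype(np.uint8),cv2.RETR_EXTERNAL,cv2.CHAIN_APPROX_NONE)
    return sorted(c,key=cv2.contourArea,reverse=True)
def rot(s): q=s["tcp_rot"]; return R.from_quat([q[1],q[2],q[3],q[0]])
E
python3 - <<'E'
from h import *
im=cv2.imread("pics/top0.png");hsv=cv2.cvtColor(im,cv2.COLOR_BGR2HSV)
H,S,V=[hsv[:,:,i].astype(int) for i in range(3)]
teal=(H>80)&(H<102)&(S>90)&(V<130)
for c in big(teal)[:3]:
    print("teal",cv2.contourArea(c),cv2.boundingRect(c))
c=big(teal)[0]
m=np.zeros(im.shape[:2],np.uint8);cv2.drawContours(m,[c],-1,1,-1)
# separate handle by opening
body=cv2.morphologyEx(m,cv2.MORPH_OPEN,cv2.getStructuringElement(cv2.MORPH_ELLIPSE,(19,19)))
hd=m-body*m; hc=big(hd)[0]; 
(u,v),r=cv2.minEnclosingCircle(big(body)[0]);print("mouth px",u,v,r,ray("top",u,v,125),"R", np.linalg.norm(ray("top",u+r,v,125)-ray("top",u,v,125)))
pts=hc[:,0];print("handle px",pts.min(0),pts.max(0),pts.mean(0),ray("top",*pts.mean(0),107))
tip=pts[pts[:,0].argmin()];print("tip",tip,ray("top",*tip,107))
blue=(H>103)&(H<125)&(S>120)
for c in big(blue)[:3]:
    x=cv2.minAreaRect(c);print("blue",cv2.contourArea(c),x)
    if cv2.contourArea(c)>1000:
        b=cv2.boxPoints(x);print([np.round(ray("top",*p,54)).tolist() for p in b],ray("top",*x[0],54),ray("top",*x[0],4))
cork=(H>4)&(H<16)&(S>110)&(V>60)&(V<190)
cork=cv2.morphologyEx(cork.astype(np.uint8),cv2.MORPH_OPEN,np.ones((5,5)))
for c in big(cork)[:8]:
    if cv2.contourArea(c)>300: (u,v),r=cv2.minEnclosingCircle(c);print("cork",u,v,r,cv2.contourArea(c),ray("top",u,v,4))
for n,(u,v),z in(("tub",(396,201),60),("bottle",(383,277),100),("vase",(232,48),200),("vaseL",(199,35),200),("vaseR",(266,29),200),("vaseF",(201,66),200),("vaseFR",(266,60),200)): print(n,ray("top",u,v,z).round())
a=cv2.resize(im[140:260,210:350],None,fx=5,fy=5,interpolation=cv2.INTER_CUBIC);cv2.imwrite("pics/crop1.png",a[:600,:700])
E
```

```text
teal 1328.0 (225, 202, 63, 41)
teal 30.5 (376, 269, 10, 17)
teal 2.5 (417, 53, 12, 14)
mouth px 266.8384704589844 222.25384521484375 20.5224552154541 [ 494.81105199 -133.0221054   125.        ] R 39.172003200089875
handle px [225 214] [247 221] [236.59183673 217.3877551 ] [506.36289676 -74.56388665 107.        ]
tip [225 215] [511.62118913 -51.91838402 107.        ]
blue 16494.5 ((126.52708435058594, 182.7161102294922), (111.45833587646484, 154.2648162841797), 81.80574035644531)
[[689.0, 345.0, 54.0], [730.0, 15.0, 54.0], [490.0, -17.0, 54.0], [453.0, 301.0, 54.0]] [588.46849712 161.20105226  54.        ] [595.9764929  179.21475984   4.        ]
blue 3067.5 ((289.5, 318.5), (63.0, 61.0), 90.0)
[[364.0, -115.0, 54.0], [361.0, -241.0, 54.0], [237.0, -235.0, 54.0], [240.0, -112.0, 54.0]] [ 299.88478932 -175.8405618    54.        ] [ 288.33401295 -180.08590472    4.        ]
blue 253.5 ((412.2691955566406, 60.84614944458008), (16.36365509033203, 29.39910888671875), 33.690067291259766)
cork 255.5 15.0 255.94004821777344 12411.5 [ 995.9760906  -123.91590541    4.        ]
cork 328.4046325683594 101.3717269897461 41.97452163696289 4993.5 [ 776.1994185  -288.86174443    4.        ]
cork 298.3857116699219 187.7857208251953 30.890146255493164 2660.5 [ 574.4834807  -210.68711258    4.        ]
cork 232.27139282226562 50.19011306762695 37.90324401855469 2428.5 [907.92242005 -66.45795277   4.        ]
cork 235.69354248046875 83.82257843017578 31.241044998168945 1551.0 [824.30177894 -73.02109943   4.        ]
cork 499.0 372.0 16.278919219970703 492.5 [ 165.65302327 -625.30216195    4.        ]
tub [ 534. -408.   60.]
bottle [ 384. -357.  100.]
vase [807. -77. 200.]
vaseL [833. -18. 200.]
vaseR [ 842. -139.  200.]
vaseF [774. -21. 200.]
vaseFR [ 783. -138.  200.]
```

View pics/crop1.png

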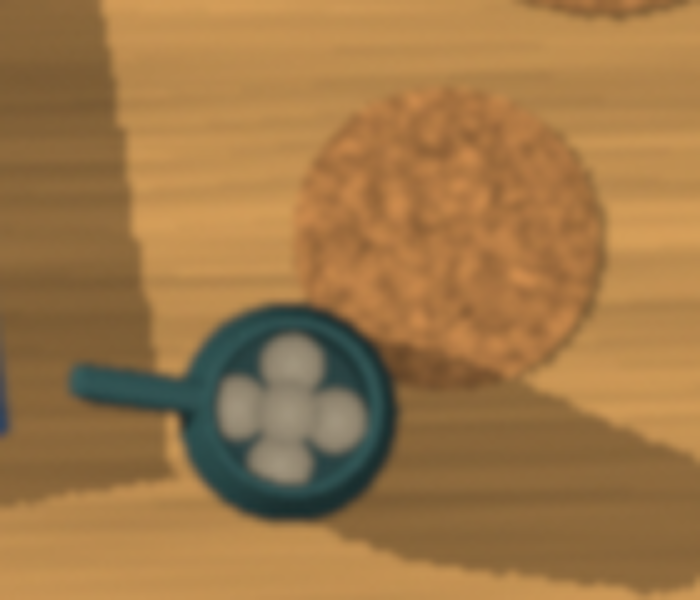

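Confirmed: the small cork mat is at crop (450,235), which is about 70 mm in radius around (575,-212). The jug stands beside it with its handle pointing along +y. I'll grip the handle with the tool pitched about 40° below horizontal, coming from the +y side.

```bash
cat >> h.py <<'E'
def basis(psi,p,tilt=0):
    """psi: azimuth deg of handle direction; tool pitched p deg below horizontal pointing to jug; tilt: jug roll about handle dir (deg, right hand)"""
    h=np.array([np.cos(np.radians(psi)),np.sin(np.radians(psi)),0])
    z=-h*np.cos(np.radians(p))-np.array([0,0,np.sin(np.radians(p))])
    y=np.cross(h,[0,0,1]); x=np.cross(y,z)
    return R.from_rotvec(h*np.radians(tilt))*R.from_matrix(np.array([x,y,z]).T)
def rel(pos,Rt,s=None,R0=None,p0=None):
    s=s or observe(); R0=R0 or rot(s); p0=s["ee_pos"] if p0 is None else p0
    t=R0.inv().apply(np.array(pos)-p0)/1000; r=np.degrees((R0.inv()*Rt).as_rotvec())
    print("travel",t.round(4).tolist(),"rot",r.round(2).tolist(),"mag",np.linalg.norm(t).round(3),np.linalg.norm(r).round(1)); return t,r
E
python3 - <<'E'
from h import *
Rt=basis(79,40); print(Rt.as_matrix().round(2))
rel([500,300,300],Rt)
rel([500,300,300],Rt*R.from_euler('z',180,degrees=True))
E
```

```text
[[ 0.12  0.98 -0.15]
 [ 0.63 -0.19 -0.75]
 [-0.77  0.   -0.64]]
travel [-0.3531, -0.1856, -0.0739] rot [34.34, -41.51, 73.85] mag 0.406 91.4
travel [-0.3531, -0.1856, -0.0739] rot [43.57, 36.04, -93.59] mag 0.406 109.3
```

move_arm --travel '[[-0.353,-0.186,-0.074],[-0.353,-0.186,-0.074],[-0.353,-0.186,-0.074],[-0.353,-0.186,-0.074],[-0.353,-0.186,-0.074],[-0.353,-0.186,-0.074],[-0.353,-0.186,-0.074],[-0.353,-0.186,-0.074]]' --rot '[[34.3,-41.5,73.9],[34.3,-41.5,73.9],[34.3,-41.5,73.9],[34.3,-41.5,73.9],[34.3,-41.5,73.9],[34.3,-41.5,73.9],[34.3,-41.5,73.9],[34.3,-41.5,73.9]]' --grip '[0.0,0.0,0.0,0.0,0.0,0.0,0.0,0.0]'

```text
time: 1.1
ee_pos: [501.8, 297.1, 301.7]
tcp_rot: [0.257, 0.682, 0.61, -0.311]
wrist_force: [-0.2, 0.2, 0.1]
opening: 0.503
finger_force: 0.0
```

Run:
```python
from h import *
s=observe();print(s["qpos"].round(2),s["ee_pos"].round(1),rot(s).as_matrix().round(2).tolist())
rel([500,300,300],basis(79,40))
G=np.array([510,-54,82]);Rt=basis(79,40);tz=Rt.as_matrix()[:,2]
rel(G-101*tz,Rt)
```

```text
[-0.88  0.74  0.07  1.2   0.41  1.89 -0.93] [501.8 297.1 301.7] [[0.06, 0.99, -0.11], [0.67, -0.12, -0.73], [-0.74, -0.03, -0.68]]
travel [0.0031, -0.0021, -0.0008] rot [1.85, -2.42, 3.78] mag 0.004 4.9
travel [-0.0695, 0.0612, 0.3026] rot [1.85, -2.42, 3.78] mag 0.316 4.9
```

move_arm --travel '[[-0.07,0.061,0.302],[-0.07,0.061,0.302],[-0.07,0.061,0.302],[-0.07,0.061,0.302],[-0.07,0.061,0.302],[-0.07,0.061,0.302],[-0.07,0.061,0.302],[-0.07,0.061,0.302]]' --rot '[[1.9,-2.4,3.8],[1.9,-2.4,3.8],[1.9,-2.4,3.8],[1.9,-2.4,3.8],[1.9,-2.4,3.8],[1.9,-2.4,3.8],[1.9,-2.4,3.8],[1.9,-2.4,3.8]]' --grip '[-0.1,-0.1,-0.1,-0.1,-0.1,-0.1,-0.1,-0.1]'

```text
time: 2.1
ee_pos: [525.1, 28.3, 145.5]
tcp_rot: [0.267, 0.696, 0.582, -0.324]
wrist_force: [-0.4, -0.4, -0.9]
opening: 0.453
finger_force: 0.0
```

Run:
```python
from h import *
s=observe();print(s["qpos"].round(2),s["ee_pos"].round(1),s["wrist_force"],s["ft_torque"])
G=np.array([510,-54,82]);Rt=basis(79,40);tz=Rt.as_matrix()[:,2]
rel(G+19*tz,Rt)
a=capture("top");b=capture("scene")
f=lambda i,y,x:cv2.resize(i[y:y+150,x:x+200],(400,300),interpolation=cv2.INTER_CUBIC)
o=np.hstack([f(a,130,160),f(b,90,160)])
cv2.imwrite("pics/pre.png",o[:,:,::-1])
print(proj("top",G),proj("top",s["ee_pos"]),proj("scene",G),proj("scene",s["ee_pos"]))
```

```text
[-0.64  0.72  0.16  1.69  0.55  1.38 -0.95] [525.1  28.3 145.5] [-0.38257348 -0.36213606 -0.8738752 ] [ 0.8060359  -0.11255069 -0.00489685]
travel [-0.0059, 0.0001, 0.1239] rot [0.31, -0.34, 0.65] mag 0.124 0.8
[227.09003732 216.39024773] [179.9387381  207.78599215] [261.57141296 160.40333764] [291.95436478 127.58098169]
```

View pics/pre.png

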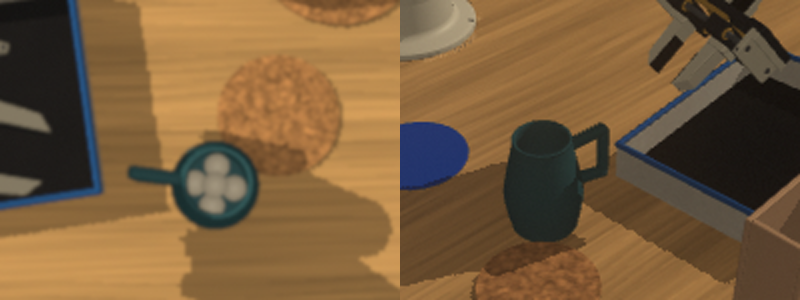

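The jug is untouched. Its handle bar projects at about (261.5,165) in the scene view and (226,216) in the top view, which agrees with my grip point. Advancing.

move_arm --travel '[[-0.002,0,0.03],[-0.006,0,0.06],[-0.006,0,0.085],[-0.006,0,0.105],[-0.006,0,0.12],[-0.006,0,0.124],[-0.006,0,0.124],[-0.006,0,0.124]]' --rot '[[0.3,-0.3,0.6],[0.3,-0.3,0.6],[0.3,-0.3,0.6],[0.3,-0.3,0.6],[0.3,-0.3,0.6],[0.3,-0.3,0.6],[0.3,-0.3,0.6],[0.3,-0.3,0.6]]' --grip '[-0.1,-0.1,-0.1,-0.1,-0.1,-0.1,-0.1,-0.1]'

```text
time: 3.2
ee_pos: [506.9, -69.8, 70.1]
tcp_rot: [0.269, 0.7, 0.576, -0.326]
wrist_force: [0.9, -0.6, 0.4]
opening: 0.455
finger_force: 0.0
```

Run:
```python
from h import *
s=observe();print(s["qpos"].round(2),s["ee_pos"].round(1),s["wrist_force"],s["ft_torque"])
G=np.array([510,-54,82]);Rt=basis(79,40);tz=Rt.as_matrix()[:,2]
rel(G+19*tz,Rt)
b=capture("scene");o=cv2.resize(b[100:240,170:330],None,fx=4,fy=4,interpolation=cv2.INTER_CUBIC)
cv2.imwrite("pics/g.png",o[:,:,::-1])
```

```text
[-0.55  0.79  0.21  1.83  0.62  1.15 -1.  ] [506.9 -69.8  70.1] [ 0.89901812 -0.64536681  0.37506656] [ 0.81779922 -0.1307866   0.0562943 ]
travel [0.0013, 0.0001, -0.001] rot [-0.05, 0.02, -0.02] mag 0.002 0.1
```

View pics/g.png

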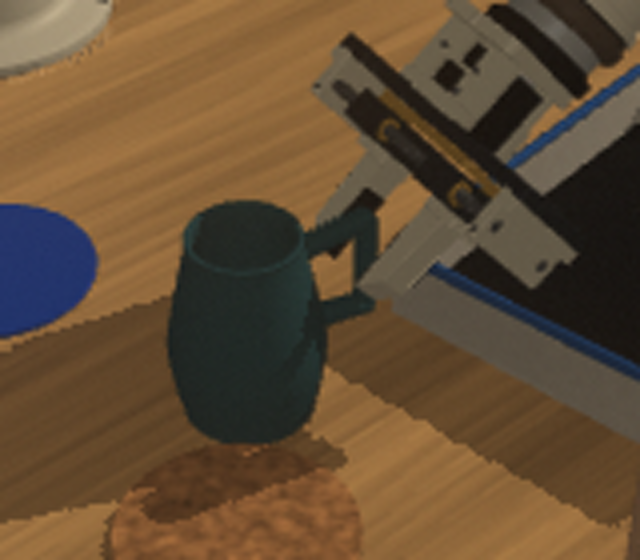

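The fingers straddle the handle bar at crop (365,255). Closing.

move_arm --travel '[[0,0,0],[0,0,0],[0,0,0],[0,0,0],[0,0,0],[0,0,0]]' --rot '[[0,0,0],[0,0,0],[0,0,0],[0,0,0],[0,0,0],[0,0,0]]' --grip '[-0.5,-1,-1,-1,-1,-1]' --grip_force 60

```text
time: 4.0
ee_pos: [506.8, -70.7, 69.9]
tcp_rot: [0.269, 0.7, 0.576, -0.327]
wrist_force: [2.5, 0.3, -1.2]
opening: 0.146
finger_force: 60.0
```

Run:
```python
from h import *
s=observe();Rm=rot(s);print(s["wrist_force"],s["ft_torque"],s["opening"]*92)
print("up in tool",Rm.inv().apply([0,0,1]).round(3))
```

```text
[ 2.50015771  0.25734992 -1.21901249] [ 0.76145428 -0.64606673  0.49714811] 13.39836880343925
up in tool [-0.767 -0.    -0.642]
```

move_arm --travel '[[-0.008,0,-0.006],[-0.023,0,-0.019],[-0.046,0,-0.0385],[-0.069,0,-0.058],[-0.092,0,-0.077],[-0.111,0,-0.093],[-0.115,0,-0.096],[-0.115,0,-0.096]]' --rot '[[0,0,0],[0,0,0],[0,0,0],[0,0,0],[0,0,0],[0,0,0],[0,0,0],[0,0,0]]' --grip '[-1,-1,-1,-1,-1,-1,-1,-1]'

```text
time: 5.0
ee_pos: [505.9, -70.8, 219.5]
tcp_rot: [0.268, 0.7, 0.576, -0.327]
wrist_force: [-0.8, -0.5, -6.6]
opening: 0.145
finger_force: 60.0
```

```bash
cat > heft.py <<'E'
from h import *
W=[];
for i in range(6): capture("top"); s=observe(); W.append(s["wrist_force"])
W=np.array(W);print("F",W.mean(0).round(2),"sd",W.std(0).round(2),"q",s["qpos"].round(2),"pos",s["ee_pos"].round(1),"open",s["opening"]*92,"T",s["ft_torque"].round(2),"t",s["time"])
E
python3 heft.py
python3 - <<'E'
from h import *
b=capture("scene");s=observe();u,v=proj("scene",s["ee_pos"]).astype(int);print(u,v)
o=cv2.resize(b[max(0,v-90):v+90,u-130:u+90],None,fx=3,fy=3);cv2.imwrite("pics/lift.png",o[:,:,::-1])
E
```

```text
F [ 0.11  0.07 -6.67] sd [0.25 0.4  0.54] q [-0.57  0.55  0.23  1.82  0.62  1.36 -0.85] pos [505.9 -71.  219. ] open 13.184130884544441 T [ 2.37 -0.42 -0.03] t 5.3
255 112
```

View pics/lift.png

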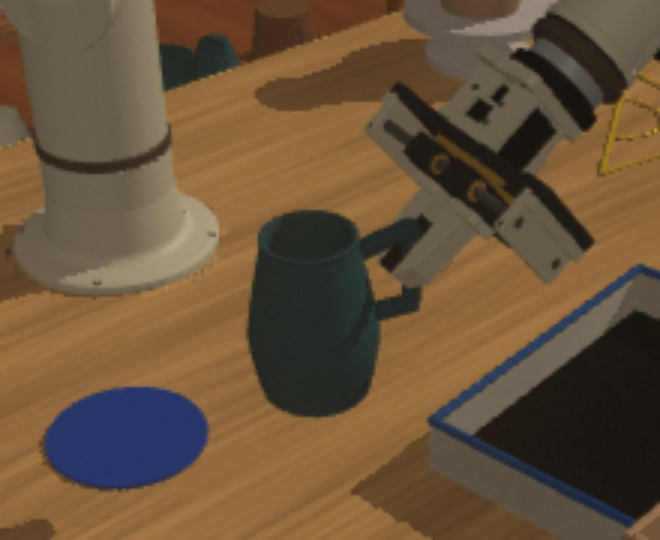

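The jug is lifted and upright, and it hefts at 6.7 N (about 680 g, full). Next I'll carry it over the tray.

```bash
cat >> h.py <<'E'
def plan(G,psi,p,tilt,G0=None,o0=None):
    Rt=basis(psi,p,tilt); return rel(np.array(G)+19*Rt.as_matrix()[:,2],Rt)
E
python3 - <<'E'
from h import *
plan([667,230,225],79,40,0)
E
```

```text
travel [0.2046, 0.1, -0.2354] rot [-0.15, 0.12, 0.03] mag 0.328 0.2
```

move_arm --travel '[[0.01,0.005,-0.012],[0.031,0.015,-0.035],[0.061,0.03,-0.07],[0.092,0.045,-0.106],[0.123,0.06,-0.141],[0.153,0.075,-0.176],[0.184,0.09,-0.212],[0.2,0.098,-0.23]]' --rot '[[0,0,0],[0,0,0],[0,0,0],[0,0,0],[0,0,0],[0,0,0],[0,0,0],[0,0,0]]' --grip '[-1,-1,-1,-1,-1,-1,-1,-1]'

```text
time: 6.35
ee_pos: [661.3, 214.1, 211.5]
tcp_rot: [0.268, 0.698, 0.578, -0.326]
wrist_force: [0.1, 0.5, -7.4]
opening: 0.146
finger_force: 60.0
```

Run:
```python
from h import *
s=observe();print(s["qpos"].round(2),s["ee_pos"],s["wrist_force"])
for t in(-30,-60,-90): plan([667,230,215],79,40,t)
```

```text
[-0.7   1.01  0.16  0.95  0.47  1.82 -0.79] [661.31335209 214.0800475  211.48512319] [ 0.06409692  0.49183066 -7.38157854]
travel [0.0068, 0.0087, 0.0029] rot [-19.32, -0.11, 23.19] mag 0.011 30.2
travel [0.0033, 0.0131, 0.0] rot [-38.63, -0.14, 46.15] mag 0.014 60.2
travel [-0.0014, 0.0148, -0.0039] rot [-57.94, -0.16, 69.11] mag 0.015 90.2
```

move_arm --travel '[[0.002,0.003,0.001],[0.004,0.005,0.002],[0.006,0.007,0.003],[0.007,0.009,0.003],[0.007,0.009,0.003]]' --rot '[[-4,0,5],[-9,0,11],[-14,0,17],[-19.3,0,23.2],[-19.3,0,23.2]]' --grip '[-1,-1,-1,-1,-1]'

```text
time: 6.98
ee_pos: [667.8, 213.1, 203.8]
tcp_rot: [0.44, 0.745, 0.473, -0.167]
wrist_force: [-0.1, 0.3, -6.8]
opening: 0.145
finger_force: 60.0
```

Run:
```python
from h import *
s=observe();print(s["qpos"].round(2),s["ee_pos"],s["wrist_force"])
for t in(-50,-70,-80,-90): plan([667,230,212],79,40,t)
```

```text
[-0.89  0.92  0.28  1.25  0.62  1.53 -1.3 ] [667.81484186 213.13379932 203.8021301 ] [-0.13056272  0.31466887 -6.80609635]
travel [0.003, 0.0048, 0.0001] rot [-12.94, 0.06, 15.53] mag 0.006 20.2
travel [0.0013, 0.0085, -0.0013] rot [-25.79, 0.04, 30.85] mag 0.009 40.2
travel [0.0002, 0.01, -0.0022] rot [-32.21, 0.04, 38.52] mag 0.01 50.2
travel [-0.0012, 0.0112, -0.0034] rot [-38.64, 0.03, 46.18] mag 0.012 60.2
```

```bash
cat > fit.py <<'E'
from h import *
from itertools import product
from scipy.optimize import least_squares
D=[([-.928,.501,-.427,1.551,.221,1.138,-.21],[0,.1887,.982,-.0008]),
([-.88,.74,.07,1.2,.41,1.89,-.93],[.257,.682,.61,-.311]),
([-.64,.72,.16,1.69,.55,1.38,-.95],[.267,.696,.582,-.324]),
([-.55,.79,.21,1.83,.62,1.15,-1.],[.269,.7,.576,-.326]),
([-.57,.55,.23,1.82,.62,1.36,-.85],[.268,.7,.576,-.327]),
([-.7,1.01,.16,.95,.47,1.82,-.79],[.268,.698,.578,-.326]),
([-.89,.92,.28,1.25,.62,1.53,-1.3],[.44,.745,.473,-.167])]
Rs=[R.from_quat([q[1],q[2],q[3],q[0]]) for _,q in D]
def fk(q,s,b,c):
    a=[q[i]*s[i] for i in range(7)]
    M=R.from_euler('z',b)*R.from_euler('ZYZYZYZ',a) if 0 else R.from_euler('z',b)
    for i,x in enumerate(a): M=M*R.from_euler('zy'[i%2],x)
    return M*R.from_euler('z',c)
if __name__=="__main__":
    out=[]
    for s in product((1,-1),repeat=7):
        if s[1]<0: continue
        for flip in(0,1):
            F=R.from_euler('x',np.pi*flip)
            def res(v): return np.concatenate([((fk(q,s,v[0],v[1])*F).inv()*r).as_rotvec() for (q,_),r in zip(D,Rs)])
            for b in(0,2,4):
                for c in (0,2,4):
                    o=least_squares(res,[b,c],max_nfev=15);out.append((o.cost,s,flip,o.x.round(3).tolist()))
    for o in sorted(out,key=lambda t:t[0])[:4]: print(o)
E
timeout 300 python3 fit.py
```

```text
(np.float64(0.00011017589232967988), (-1, 1, -1, 1, -1, 1, -1), 0, [0.001, 1.574])
(np.float64(0.00011017589232968014), (-1, 1, -1, 1, -1, 1, -1), 0, [6.284, 1.574])
(np.float64(0.00011017589232968307), (-1, 1, -1, 1, -1, 1, -1), 0, [0.001, 1.574])
(np.float64(0.00011017589232968461), (-1, 1, -1, 1, -1, 1, -1), 0, [6.284, 1.574])
```

The kinematics fit exactly as an alternating z-y chain. I'll fit the link lengths linearly and check which tips are reachable.

```bash
cat > kin.py <<'E'
from fit import *
PP=[[240.8,603.1,225.8],[501.8,297.1,301.7],[525.1,28.3,145.5],[506.9,-69.8,70.1],[505.9,-71,219],[661.3,214.1,211.5],[667.8,213.1,203.8]]
S=(-1,1,-1,1,-1,1,-1)
def frames(q):
    M=R.identity();o=[]
    for i in range(7): M=M*R.from_euler('zy'[i%2],S[i]*q[i]); o.append(M)
    return o
def rows(q):
    f=[m.as_matrix() for m in frames(q)]
    return np.column_stack([[0,0,1],f[2][:,0],f[2][:,2],f[4][:,0],f[4][:,2],f[6][:,2],f[5][:,0]])
A=np.vstack([rows(q) for q,_ in D]);L,_,rk,_=np.linalg.lstsq(A,np.ravel(PP),rcond=None)
C=R.from_euler('z',np.pi/2)
lo=np.array([-2.88,-.31,-1.54,.2,-1.41,.19,-2.57])+.06;hi=np.array([2.88,2.03,1.56,2.42,4.55,2.02,2.57])-.06
def ik(pos,Rt,q0):
    def res(v): return np.r_[(rows(v)@L-pos)/100,(frames(v)[6]*C).inv().__mul__(Rt).as_rotvec(),(v-q0)*.01]
    o=least_squares(res,np.clip(q0,lo,hi),bounds=(lo,hi),max_nfev=80);r=res(o.x);return o.x,np.linalg.norm(r[:3])*100,np.degrees(np.linalg.norm(r[3:6]))
if __name__=="__main__":
    print("L",L.round(1),rk,"resid",np.abs(A@L-np.ravel(PP)).max())
    tray=np.array([590,161,0])
    for sg in(-1,1):
      for psi in(30,55,79,105,130,155,180,205):
        q=np.array(D[5][0]);msg=[]
        for t in(0,30,60,90,105,118):
            h=np.array([np.cos(np.radians(psi)),np.sin(np.radians(psi)),0]);e=np.array([h[1],-h[0],0])
            G=tray+83*h-sg*e*60+[0,0,210]
            Rt=basis(psi,40,sg*t);q,ep,er=ik(G+19*Rt.as_matrix()[:,2],Rt,q);msg.append(f"{ep:.0f}/{er:.0f}")
        print(sg,psi,msg,q.round(2))
E
python3 kin.py
```

```text
L [344.6 -15.3 548.1  11.  467.6 403.   -9.7] 7 resid 17.38086876563682
-1 30 ['4/12', '2/7', '2/6', '3/8', '4/10', '5/13'] [-0.97  1.83  1.5   0.77  0.09  1.96 -2.02]
-1 55 ['2/4', '0/0', '0/0', '0/0', '0/0', '0/0'] [-1.1   1.75  1.27  0.89  0.29  1.82 -2.25]
-1 79 ['0/0', '0/0', '0/0', '0/0', '0/0', '0/0'] [-1.41  1.67  1.13  1.32  0.46  1.38 -2.51]
-1 105 ['0/0', '0/0', '0/0', '0/0', '0/0', '0/0'] [-1.8   1.93  1.35  1.75  0.22  0.78 -2.51]
-1 130 ['0/0', '0/0', '0/0', '6/17', '12/30', '18/41'] [-0.06  1.02 -1.19  2.36  2.18  1.96 -2.51]
-1 155 ['0/0', '2/4', '9/20', '15/32', '20/41', '24/49'] [-0.06  1.   -1.33  2.36  2.    1.96 -2.51]
-1 180 ['3/7', '8/19', '22/28', '8/22', '8/25', '8/31'] [ 1.42  1.97 -1.44  2.36  1.3   0.25  0.31]
-1 205 ['7/17', '4/14', '2/5', '0/0', '0/0', '0/0'] [ 1.5   1.97 -1.06  2.26 -0.53  0.44  2.32]
1 30 ['4/12', '6/16', '8/23', '10/29', '11/32', '12/35'] [ 0.42  1.83 -1.48  0.87 -0.1   1.96 -1.25]
1 55 ['1/2', '5/14', '10/29', '16/45', '19/51', '19/53'] [ 0.43  1.93 -1.48  0.98 -0.17  1.96 -1.49]
1 79 ['0/0', '1/3', '8/21', '14/38', '16/42', '15/39'] [-1.32  1.88  1.5   1.05  0.05  1.96  2.11]
1 105 ['0/0', '0/0', '0/0', '4/11', '5/13', '4/11'] [-1.34  1.87  1.5   1.13  0.    1.96  1.93]
1 130 ['0/0', '0/0', '0/0', '0/0', '0/0', '0/0'] [-1.15  1.33  0.44  1.41  0.72  1.96  1.01]
1 155 ['1/2', '0/0', '0/0', '0/0', '0/0', '0/0'] [-1.06  1.18  0.08  1.82  1.08  1.88  0.55]
1 180 ['7/16', '4/8', '0/0', '0/0', '0/0', '0/0'] [-1.86  1.69  0.92  2.19  0.84  0.76  0.6 ]
1 205 ['7/12', '9/20', '9/22', '6/15', '4/10', '2/6'] [-1.82  1.97  0.81  2.36  1.47  0.76 -0.43]
```

```bash
cat >> h.py <<'E'
def pose(M,psi,p,tilt,ax,z):
    """jug handle az psi, tool pitch p, tilted about horizontal axis az ax; M = xy of the mouth, z = height of grasp. -> tcp pos, R, mouth"""
    u=lambda a:np.array([np.cos(np.radians(a)),np.sin(np.radians(a)),0])
    T=R.from_rotvec(u(ax)*np.radians(tilt)); m=T.apply(-83*u(psi)+[0,0,45]); G=np.array([M[0]-m[0],M[1]-m[1],z])
    Rt=T*basis(psi,p,0); return G+19*Rt.as_matrix()[:,2],Rt,G+m
E
cat > srch.py <<'E'
from kin import *
out=[]
for psi in range(70,200,10):
  for off in(-40,-20,0,20,40):
    for base in(0,180):
      ax=psi-off+base; q=np.array(D[5][0]);bad=0
      e=np.array([np.cos(np.radians(ax-90)),np.sin(np.radians(ax-90))])
      for t in(0,20,40,60,80,100,115):
        pp,Rt,m=pose(np.array([590,161])-e*(40*np.sin(np.radians(t/1.2))*0+20),psi,40,t,ax,225)
        q,ep,er=ik(pp,Rt,q);bad=max(bad,ep/5+er/3 if t else 0)
      z=Rt.as_matrix()[:,2]
      out.append((bad,psi,ax,(pp-403*z)[2].round(),z.round(2).tolist(),q.round(2).tolist(),345+548*np.cos(q[1])))
for o in sorted(out,key=lambda o:o[0]):
    if o[0]<.5 and o[3]>190: print(o)
E
timeout 500 python3 srch.py
```

```text
(np.float64(0.002914194885026926), 170, 150, np.float64(212.0), [0.28, -0.96, 0.03], [-1.39, 1.16, 0.67, 1.68, 0.63, 1.51, 1.26], np.float64(562.1684981418362))
(np.float64(0.003350849283171003), 160, 140, np.float64(212.0), [0.11, -0.99, 0.03], [-0.93, 1.07, 0.06, 1.51, 0.85, 1.96, 1.0], np.float64(606.3334468150019))
(np.float64(0.004028866895593068), 170, 130, np.float64(292.0), [-0.23, -0.96, -0.17], [-1.02, 1.15, 0.54, 1.23, 0.41, 1.93, 1.57], np.float64(570.3847536157499))
(np.float64(0.00416705902549867), 150, 130, np.float64(212.0), [-0.07, -1.0, 0.03], [-1.05, 1.17, 0.37, 1.33, 0.63, 1.96, 1.21], np.float64(556.9573958929666))
(np.float64(0.0047617446046908755), 70, 270, np.float64(212.0), [0.69, -0.72, 0.03], [-1.7, 1.61, 1.31, 1.74, 0.22, 0.8, -2.51], np.float64(325.02630671027066))
(np.float64(0.0063400285448055125), 80, 280, np.float64(212.0), [0.81, -0.59, 0.03], [-1.82, 1.67, 1.35, 1.9, 0.18, 0.56, -2.51], np.float64(289.2712918444331))
(np.float64(0.009787255793000908), 90, 290, np.float64(212.0), [0.9, -0.44, 0.03], [-1.92, 1.75, 1.38, 2.06, 0.13, 0.3, -2.51], np.float64(246.6231069414225))
(np.float64(0.02628415105709809), 140, 120, np.float64(212.0), [-0.24, -0.97, 0.03], [-1.23, 1.47, 1.06, 1.16, 0.18, 1.96, 1.68], np.float64(400.5990793198631))
(np.float64(0.37593906756114914), 180, 140, np.float64(292.0), [-0.06, -0.98, -0.17], [-1.2, 1.15, 0.72, 1.39, 0.39, 1.71, 1.67], np.float64(570.6626063678366))
```

Run:
```python
from h import *
s=observe();R0=rot(s);tz=R0.as_matrix()[:,2];Jz=R0*basis(79,40).inv();print("jug z now",Jz.apply([0,0,1]))
M=[571,138]
pp,Rt,m=pose(M,145,40,0,140,230);rel(pp,Rt);print(pp,m)
pp,Rt,m=pose(M,160,40,20,140,230);t,r=rel(pp,Rt)
for f in(.25,.5,.75):
    Rf=R0*R.from_rotvec(np.radians(r*f)); print(f,(Rf*basis(79,40).inv()).apply([0,0,1]).round(2))
```

```text
jug z now [-0.48743221  0.09591706  0.86787658]
travel [-0.1051, -0.1174, -0.0042] rot [-32.4, 17.21, -61.58] mag 0.158 71.7
[514.93301088 177.25852842 217.78703542] [571. 138. 275.]
travel [-0.1309, -0.13, 0.0172] rot [-33.53, 13.65, -86.73] mag 0.185 94.0
0.25 [-0.31  0.04  0.95]
0.5 [-0.11  0.05  0.99]
0.75 [0.07 0.13 0.99]
```

Good: the path stays near upright. Going to handle azimuth 145°, upright.

move_arm --travel '[[-0.013,-0.015,0.0],[-0.026,-0.029,-0.001],[-0.039,-0.044,-0.002],[-0.053,-0.059,-0.002],[-0.066,-0.073,-0.003],[-0.079,-0.088,-0.003],[-0.092,-0.103,-0.004],[-0.105,-0.117,-0.004]]' --rot '[[-4,2.1,-7.7],[-8.1,4.3,-15.4],[-12.1,6.4,-23.1],[-16.2,8.6,-30.8],[-20.2,10.8,-38.5],[-24.3,12.9,-46.2],[-28.4,15.1,-53.9],[-32.4,17.2,-61.6]]' --grip '[-1,-1,-1,-1,-1,-1,-1,-1]'

```text
time: 7.98
ee_pos: [518.2, 174.3, 220.6]
tcp_rot: [0.405, 0.272, 0.863, -0.128]
wrist_force: [0.1, -0.5, -6.3]
opening: 0.145
finger_force: 60.0
```

```bash
cat > tip.py <<'E'
import sys
from h import *
s=observe();print(s["qpos"].round(2),s["wrist_force"].round(1),s["opening"])
R0=rot(s);print("jug z",(R0*basis(0,40).inv()).apply([0,0,1]).round(2))
for t in map(float,sys.argv[3:]):
    pp,Rt,m=pose([571,138],float(sys.argv[1]),40,t,140,float(sys.argv[2]));print(t,pp.round(),m.round());rel(pp,Rt)
E
python3 tip.py 160 225 20 40 60 75
```

```text
[-1.02  0.31  0.11  2.18  1.11  0.98 -0.76] [ 0.1 -0.5 -6.3] 0.14537426448550636
jug z [-0.  0.  1.]
20.0 [495. 148. 212.] [571. 138. 258.]
travel [0.0091, -0.0352, 0.0028] rot [1.16, 4.63, -24.53] mag 0.037 25.0
40.0 [487. 137. 212.] [571. 138. 241.]
travel [0.0093, -0.0483, 0.0015] rot [14.06, 8.96, -39.26] mag 0.049 42.7
60.0 [482. 132. 215.] [571. 138. 223.]
travel [0.0081, -0.0549, -0.0003] rot [27.2, 13.29, -53.79] mag 0.055 61.7
75.0 [482. 132. 217.] [571. 138. 209.]
travel [0.0062, -0.0549, -0.0018] rot [37.23, 16.53, -64.53] mag 0.055 76.3
```

move_arm --travel '[[0.003,-0.012,0.001],[0.006,-0.024,0.002],[0.009,-0.035,0.003],[0.009,-0.042,0.002],[0.009,-0.048,0.001],[0.009,-0.052,0.001],[0.008,-0.055,0],[0.008,-0.055,0]]' --rot '[[0.4,1.5,-8],[0.8,3,-16],[1.2,4.6,-24.5],[7.6,6.8,-32],[14,9,-39.3],[20.6,11.1,-46.5],[27.2,13.3,-53.8],[27.2,13.3,-53.8]]' --grip '[-1,-1,-1,-1,-1,-1,-1,-1]'

```text
time: 8.98
ee_pos: [483.3, 133.5, 212.0]
tcp_rot: [0.133, -0.044, 0.879, -0.455]
wrist_force: [-0.1, 0.3, -6.2]
opening: 0.147
finger_force: 60.0
```

```bash
python3 tip.py 160 222 70 80 90 100 110
```

```text
[-0.92  0.56  0.06  1.89  0.79  1.4   0.37] [-0.1  0.3 -6.2] 0.1473082673190877
jug z [0.56 0.66 0.5 ]
70.0 [482. 132. 213.] [571. 138. 211.]
travel [0.0013, -0.0018, 0.0002] rot [6.16, 3.19, -7.39] mag 0.002 10.1
80.0 [483. 133. 215.] [571. 138. 202.]
travel [-0.0001, -0.0026, -0.0014] rot [12.22, 6.61, -14.57] mag 0.003 20.1
90.0 [485. 136. 217.] [571. 138. 194.]
travel [-0.003, -0.0028, -0.0039] rot [18.28, 10.03, -21.76] mag 0.006 30.1
100.0 [488. 139. 219.] [571. 138. 186.]
travel [-0.0072, -0.0022, -0.0072] rot [24.34, 13.45, -28.94] mag 0.01 40.1
110.0 [492. 144. 221.] [571. 138. 180.]
travel [-0.0127, -0.001, -0.0112] rot [30.4, 16.87, -36.12] mag 0.017 50.1
```

```bash
python3 tip.py 160 195 70 80 90 100 113|grep trav
```

```text
travel [0.0065, 0.0201, 0.0151] rot [6.16, 3.19, -7.39] mag 0.026 10.1
travel [0.0051, 0.0193, 0.0135] rot [12.22, 6.61, -14.57] mag 0.024 20.1
travel [0.0023, 0.0191, 0.011] rot [18.28, 10.03, -21.76] mag 0.022 30.1
travel [-0.002, 0.0197, 0.0077] rot [24.34, 13.45, -28.94] mag 0.021 40.1
travel [-0.0093, 0.0214, 0.0023] rot [32.22, 17.9, -38.27] mag 0.023 53.1
```

move_arm --travel '[[0.003,0.01,0.007],[0.006,0.02,0.015],[0.006,0.02,0.014],[0.005,0.019,0.013],[0.004,0.019,0.012],[0.002,0.019,0.011],[0.002,0.019,0.011],[0.002,0.019,0.011]]' --rot '[[2,1,-2.5],[4,2,-5],[8,4.2,-9.5],[12.2,6.6,-14.6],[15.3,8.3,-18.2],[18.3,10,-21.8],[18.3,10,-21.8],[18.3,10,-21.8]]' --grip '[-1,-1,-1,-1,-1,-1,-1,-1]'

```text
time: 9.98
ee_pos: [484.2, 134.3, 192.0]
tcp_rot: [-0.024, -0.147, 0.781, -0.606]
wrist_force: [-0.8, -0.1, -6.4]
opening: 0.145
finger_force: 60.0
```

```bash
python3 tip.py 160 195 100 107 114
```

```text
[-0.92  0.86  0.06  1.69  0.79  1.69  0.68] [-0.8 -0.1 -6.4] 0.14520045223691577
jug z [0.64 0.77 0.  ]
100.0 [488. 139. 192.] [571. 138. 159.]
travel [-0.0047, -0.0002, -0.0043] rot [6.12, 3.56, -7.39] mag 0.006 10.2
107.0 [491. 143. 194.] [571. 138. 155.]
travel [-0.0077, -0.0016, -0.0075] rot [10.34, 5.95, -12.44] mag 0.011 17.2
114.0 [494. 147. 195.] [571. 138. 151.]
travel [-0.0113, -0.0031, -0.0112] rot [14.57, 8.34, -17.48] mag 0.016 24.2
```

move_arm --travel '[[-0.003,0,-0.002],[-0.005,0,-0.004],[-0.006,-0.001,-0.006],[-0.008,-0.002,-0.008],[-0.01,-0.002,-0.01],[-0.011,-0.003,-0.011],[-0.011,-0.003,-0.011],[-0.011,-0.003,-0.011]]' --rot '[[3,1.8,-3.7],[6.1,3.6,-7.4],[8.2,4.8,-9.9],[10.3,6,-12.4],[12.5,7.2,-15],[14.6,8.3,-17.5],[14.6,8.3,-17.5],[14.6,8.3,-17.5]]' --grip '[-1,-1,-1,-1,-1,-1,-1,-1]'

```text
time: 10.98
ee_pos: [493.8, 146.3, 195.6]
tcp_rot: [0.153, 0.222, -0.663, 0.699]
wrist_force: [0.1, 0.7, -5.7]
opening: 0.145
finger_force: 60.0
```

```bash
python3 heft.py
python3 - <<'E'
from h import *
b=capture("scene");a=capture("top")
o=np.hstack([b[60:300,200:460],a[90:330,40:300]]);o=cv2.resize(o,None,fx=1.5,fy=1.5);cv2.imwrite("pics/tip.png",o[:,:,::-1])
print(observe()["wrist_force"])
E
```

```text
F [-0.34  0.1  -3.95] sd [0.65 0.75 0.97] q [-0.93  1.07  0.07  1.55  0.85  1.92  0.97] pos [493.8 146.2 195.6] open 13.425165982110714 T [ 2.13  0.33 -0.01] t 11.275
[ 0.55679215  0.42871029 -2.86287821]
```

View pics/tip.png

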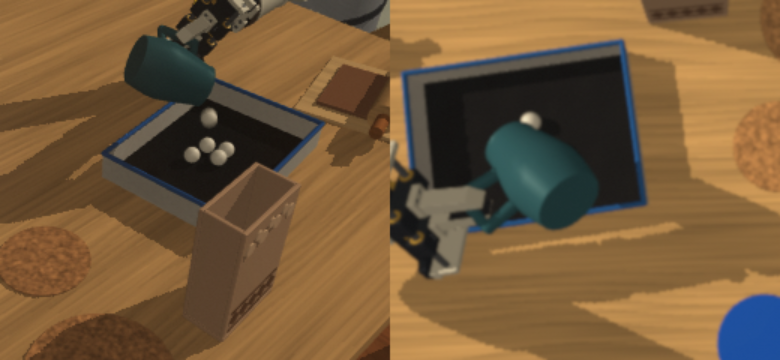

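The jug is tipped past level. In the scene view four balls lie in the tray at about (210,150) and a fifth is in mid-fall at (209,117). Righting the jug to heft it.

```bash
python3 tip.py 160 215 90 60 45;python3 tip.py 160 235 45
```

```text
[-0.93  1.07  0.07  1.55  0.85  1.92  0.97] [ 0.6  0.4 -2.9] 0.14960462032414562
jug z [ 0.59  0.7  -0.41]
90.0 [485. 136. 210.] [571. 138. 187.]
travel [0.0159, -0.0073, 0.0101] rot [-14.71, -8.26, 17.42] mag 0.02 24.2
60.0 [482. 132. 205.] [571. 138. 213.]
travel [0.0155, -0.0011, 0.0128] rot [-32.82, -18.5, 39.02] mag 0.02 54.2
45.0 [485. 136. 203.] [571. 138. 227.]
travel [0.012, -0.0012, 0.0098] rot [-41.88, -23.63, 49.83] mag 0.016 69.2
[-0.93  1.07  0.07  1.55  0.85  1.92  0.97] [ 0.6  0.4 -2.9] 0.14960462032414562
jug z [ 0.59  0.7  -0.41]
45.0 [485. 136. 223.] [571. 138. 247.]
travel [0.0223, -0.0184, 0.0103] rot [-41.88, -23.63, 49.83] mag 0.031 69.2
```

move_arm --travel '[[0.008,-0.003,0.005],[0.014,-0.006,0.009],[0.016,-0.007,0.01],[0.017,-0.009,0.012],[0.018,-0.011,0.012],[0.019,-0.013,0.012],[0.021,-0.016,0.011],[0.022,-0.018,0.01]]' --rot '[[-5,-2.8,6],[-10.4,-5.8,12.4],[-15.7,-8.8,18.6],[-21,-11.8,25],[-26.2,-14.8,31.2],[-31.4,-17.7,37.4],[-36.6,-20.6,43.6],[-41.9,-23.6,49.8]]' --grip '[-1,-1,-1,-1,-1,-1,-1,-1]'

```text
time: 12.38
ee_pos: [485.0, 135.4, 222.6]
tcp_rot: [0.212, 0.007, 0.906, -0.367]
wrist_force: [0.6, 0.4, -4.1]
opening: 0.146
finger_force: 60.0
```

```bash
python3 tip.py 145 235 0
```

```text
[-0.94  0.41  0.07  2.01  0.83  1.24  0.19] [ 0.6  0.4 -4.1] 0.14571069979457277
jug z [0.45 0.54 0.71]
0.0 [515. 177. 223.] [571. 138. 280.]
travel [-0.0333, 0.0355, -0.0168] rot [-17.31, -9.79, 42.65] mag 0.051 47.1
```

move_arm --travel '[[-0.006,0.006,-0.003],[-0.013,0.014,-0.007],[-0.02,0.021,-0.01],[-0.027,0.028,-0.013],[-0.033,0.035,-0.017],[-0.033,0.035,-0.017],[-0.033,0.035,-0.017]]' --rot '[[-3.4,-1.9,8.5],[-6.9,-3.9,17],[-10.4,-5.9,25.6],[-13.9,-7.8,34.1],[-17.3,-9.8,42.7],[-17.3,-9.8,42.7],[-17.3,-9.8,42.7]]' --grip '[-1,-1,-1,-1,-1,-1,-1]'

```text
time: 13.25
ee_pos: [514.4, 177.0, 222.3]
tcp_rot: [0.402, 0.27, 0.865, -0.13]
wrist_force: [0.4, 0.7, -3.2]
opening: 0.147
finger_force: 60.0
```

```bash
sed -i 's/range(6)/range(20)/' heft.py; python3 heft.py
python3 - <<'E'
from h import *
a=capture("scene"); cv2.imwrite("pics/heft.png",cv2.resize(a[30:270,180:460],None,fx=2,fy=2)[:,:,::-1])
E
```

```text
F [-0.07 -0.05 -3.42] sd [0.43 0.35 0.66] q [-1.05  0.31  0.14  2.18  1.09  0.98 -0.74] pos [514.5 177.7 222.1] open 13.692999287647087 T [ 0.93  1.42 -0.01] t 14.25
```

View pics/heft.png

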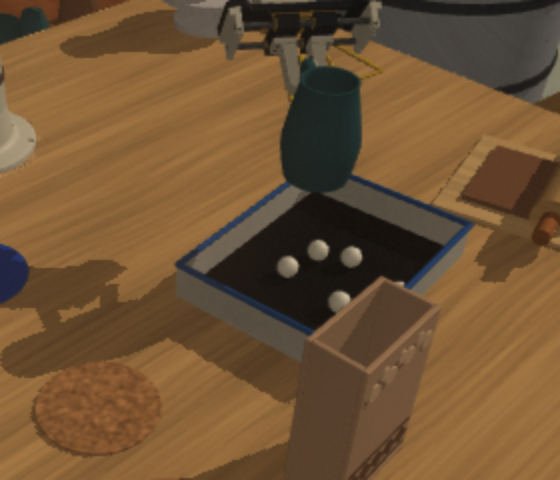

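The heft is 3.42 ± 0.15 N (about 349 g), so the jug is empty; one ball left would read about 4.0 N. The picture shows four balls lying clear in the tray and the fifth at (397,285), partly behind the vase. Next I'll take the jug back to the cork mat.

Run:
```python
from kin import *
s=observe();q=s["qpos"].copy()
h=np.array([np.cos(np.radians(79)),np.sin(np.radians(79)),0]);Rt=basis(79,40);tz=Rt.as_matrix()[:,2]
for z in(230,150,86):
    p=np.array([575,-212,0])+83*h+[0,0,z]+19*tz; q,ep,er=ik(p,Rt,q);print(z,p.round(1),ep,er,q.round(2))
    if z==230: rel(p,Rt)
```

```text
230 [ 588.1 -144.8  217.8] 0.002561261989783727 0.008808669819467464 [-0.47  0.65  0.32  1.66  0.63  1.29 -0.69]
travel [-0.1537, -0.2222, 0.191] rot [50.44, 0.1, 42.65] mag 0.331 66.1
150 [ 588.1 -144.8  137.8] 0.0004160261967636504 0.0009983677741995935 [-0.46  0.76  0.31  1.69  0.63  1.18 -0.77]
86 [ 588.1 -144.8   73.8] 0.000315710425776705 0.0007268904818606768 [-0.45  0.86  0.31  1.69  0.63  1.1  -0.83]
```

move_arm --travel '[[-0.01,-0.015,0.013],[-0.03,-0.043,0.037],[-0.051,-0.074,0.064],[-0.077,-0.111,0.095],[-0.102,-0.148,0.127],[-0.128,-0.185,0.159],[-0.146,-0.211,0.181],[-0.154,-0.222,0.191]]' --rot '[[4,0,3.4],[11,0,9.3],[18,0,15.2],[25.2,0,21.3],[33,0,28],[40.5,0,34.3],[47,0,39.8],[50.4,0,42.7]]' --grip '[-1,-1,-1,-1,-1,-1,-1,-1]'

```text
time: 15.3
ee_pos: [588.5, -148.2, 218.4]
tcp_rot: [0.269, 0.701, 0.573, -0.327]
wrist_force: [-0.4, 0.7, -3.4]
opening: 0.146
finger_force: 60.0
```

Run:
```python
from h import *
h=np.array([np.cos(np.radians(79)),np.sin(np.radians(79)),0]);Rt=basis(79,40);tz=Rt.as_matrix()[:,2]
a=capture("top");s=observe();print(s["ee_pos"],s["wrist_force"],"jug z",(rot(s)*basis(0,40).inv()).apply([0,0,1]).round(3))
g=s["ee_pos"]-19*rot(s).as_matrix()[:,2]; print("expected axis",g-83*h, proj("top",g-83*h+[0,0,45]))
im=a[:,:,::-1];hsv=cv2.cvtColor(np.ascontiguousarray(im),cv2.COLOR_BGR2HSV);H,S,V=[hsv[:,:,i].astype(int) for i in range(3)]
m=((H>80)&(H<102)&(S>90)&(V<130)).astype(np.uint8)
c=big(m)[0];m2=np.zeros_like(m);cv2.drawContours(m2,[c],-1,1,-1);m2=cv2.morphologyEx(m2,cv2.MORPH_OPEN,cv2.getStructuringElement(cv2.MORPH_ELLIPSE,(19,19)))
print(cv2.minEnclosingCircle(big(m2)[0]))
for z in(130,86): rel(np.array([575,-212,z])+83*h+19*tz,Rt)
o=cv2.resize(im[100:290,180:380],None,fx=3,fy=3);cv2.imwrite("pics/over.png",o)
```

```text
[ 589.05218098 -150.32328189  218.72612785] [ 1.93195753 -2.25660307 -2.16264077] jug z [-0.003  0.004  1.   ]
expected axis [ 576.11017693 -217.48912289  230.886083  ] [323.9277207  164.11359775]
((313.8712158203125, 170.07765197753906), 28.16801643371582)
travel [0.0809, -0.0025, 0.0606] rot [-0.34, 0.21, -0.59] mag 0.101 0.7
travel [0.1147, -0.0027, 0.0888] rot [-0.34, 0.21, -0.59] mag 0.145 0.7
```

View pics/over.png

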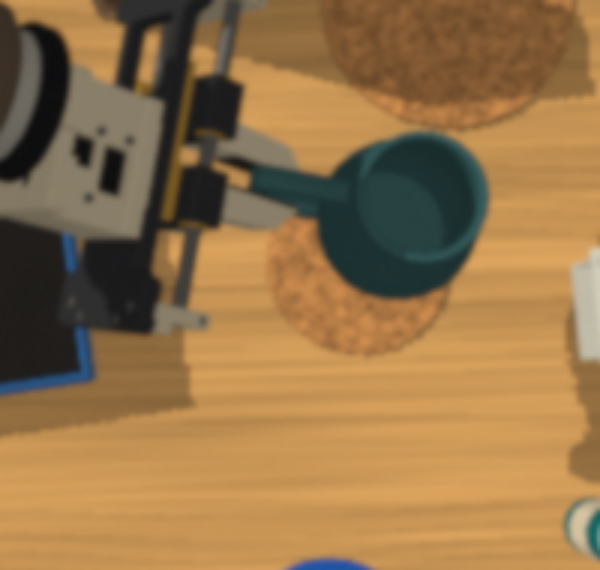

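The jug hangs empty, with its mouth at crop (425,197) over the small mat, within a few mm of the expected position. Descending.

move_arm --travel '[[0.006,0,0.004],[0.018,-0.001,0.012],[0.032,-0.001,0.023],[0.047,-0.002,0.034],[0.062,-0.002,0.046],[0.075,-0.002,0.056],[0.081,-0.002,0.061],[0.081,-0.002,0.061]]' --rot '[[-0.3,0.2,-0.6],[-0.3,0.2,-0.6],[-0.3,0.2,-0.6],[-0.3,0.2,-0.6],[-0.3,0.2,-0.6],[-0.3,0.2,-0.6],[-0.3,0.2,-0.6],[-0.3,0.2,-0.6]]' --grip '[-1,-1,-1,-1,-1,-1,-1,-1]'

```text
time: 16.35
ee_pos: [587.3, -139.5, 116.3]
tcp_rot: [0.269, 0.696, 0.581, -0.325]
wrist_force: [-0.3, 0.4, -3.5]
opening: 0.145
finger_force: 60.0
```

Run:
```python
from h import *
h=np.array([np.cos(np.radians(79)),np.sin(np.radians(79)),0]);Rt=basis(79,40);tz=Rt.as_matrix()[:,2]
capture("top");a=capture("scene");b=capture("top");s=observe();print(s["ee_pos"],s["wrist_force"],"jug z",(rot(s)*basis(0,40).inv()).apply([0,0,1]).round(3))
g=s["ee_pos"]-19*rot(s).as_matrix()[:,2]; print("exp axis",g-83*h)
def mask(i):
    hsv=cv2.cvtColor(np.ascontiguousarray(i[:,:,::-1]),cv2.COLOR_BGR2HSV);H,S,V=[hsv[:,:,k].astype(int) for k in range(3)]
    return ((H>80)&(H<102)&(S>80)&(V<130)).astype(np.uint8)
c=big(mask(a))[0][:,0];low=c[c[:,1]>=c[:,1].max()-1].mean(0);print("scene low px",low,"expected base",proj("scene",g-83*h-[0,0,80]))
o=np.vstack([cv2.resize(a[120:270,160:360],(400,300)),cv2.resize(b[120:270,190:390],(400,300))]);cv2.imwrite("pics/low.png",o[:,:,::-1])
for z in(92,88,86,84): rel(np.array([575,-212,z])+83*h+19*tz,Rt)
```

```text
[ 588.06760609 -139.4810075   117.47821343] [-0.43268418 -0.45663071 -3.05221469] jug z [ 0.001 -0.003  1.   ]
exp axis [ 574.87021272 -206.6783974   129.73300625]
scene low px [118. 224.] expected base [230.15696527 214.82180064]
travel [0.0254, 0.001, 0.0283] rot [0.4, -0.16, 0.46] mag 0.038 0.6
travel [0.0285, 0.001, 0.0309] rot [0.4, -0.16, 0.46] mag 0.042 0.6
travel [0.03, 0.001, 0.0322] rot [0.4, -0.16, 0.46] mag 0.044 0.6
travel [0.0315, 0.001, 0.0335] rot [0.4, -0.16, 0.46] mag 0.046 0.6
```

View pics/low.png

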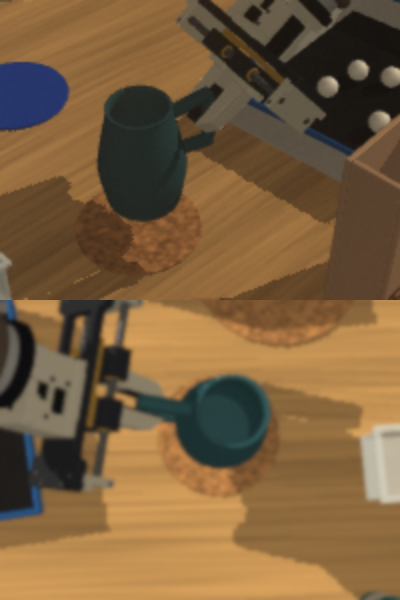

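The jug hangs upright over the mat. Lowering slowly, with a creep at the end.

move_arm --travel '[[0.003,0,0.004],[0.009,0,0.011],[0.016,0.001,0.018],[0.021,0.001,0.024],[0.025,0.001,0.027],[0.027,0.001,0.029],[0.028,0.001,0.03],[0.028,0.001,0.03]]' --rot '[[0.3,-0.2,0.4],[0.3,-0.2,0.4],[0.3,-0.2,0.4],[0.3,-0.2,0.4],[0.3,-0.2,0.4],[0.3,-0.2,0.4],[0.3,-0.2,0.4],[0.3,-0.2,0.4]]' --grip '[-1,-1,-1,-1,-1,-1,-1,-1]'

```text
time: 17.5
ee_pos: [587.7, -144.3, 76.3]
tcp_rot: [0.269, 0.698, 0.577, -0.326]
wrist_force: [0.8, -0.7, -2.5]
opening: 0.143
finger_force: 60.0
```

move_arm --travel '[[0.0008,0,0.0006],[0.0015,0,0.0013],[0.0015,0,0.0013],[0.0015,0,0.0013]]' --rot '[[0,0,0],[0,0,0],[0,0,0],[0,0,0]]' --grip '[-1,-1,-1,-1]'

```text
time: 18.0
ee_pos: [588.2, -143.7, 74.7]
tcp_rot: [0.269, 0.698, 0.577, -0.326]
wrist_force: [-0.2, 5.3, 4.4]
opening: 0.146
finger_force: 60.0
```

Contact is light (about 8 N). Releasing.

move_arm --travel '[[0,0,0],[0,0,0],[0,0,0],[0,0,0],[0,0,0],[0,0,0]]' --rot '[[0,0,0],[0,0,0],[0,0,0],[0,0,0],[0,0,0],[0,0,0]]' --grip '[-0.6,-0.4,-0.2,0,0,0]'

```text
time: 18.75
ee_pos: [587.6, -144.3, 74.0]
tcp_rot: [0.269, 0.698, 0.577, -0.326]
wrist_force: [-0.2, -0.2, 0.4]
opening: 0.499
finger_force: 0.0
```

move_arm --travel '[[0,0,-0.015],[0,0,-0.04],[0,0,-0.07],[0,0,-0.1],[0,0,-0.13],[0,0,-0.15],[0,0,-0.16],[0,0,-0.16]]' --rot '[[0,0,0],[0,0,0],[0,0,0],[0,0,0],[0,0,0],[0,0,0],[0,0,0],[0,0,0]]' --grip '[0,0,0,0,0,0,0,0]'

```text
time: 19.75
ee_pos: [610.9, -23.5, 176.9]
tcp_rot: [0.269, 0.698, 0.577, -0.326]
wrist_force: [-0.4, -0.5, -0.8]
opening: 0.501
finger_force: 0.0
```

Run:
```python
from h import *
a=capture("scene");b=capture("top");s=observe();print(s["ee_pos"],s["wrist_force"],s["time"])
o=np.hstack([cv2.resize(a[90:290,180:440],(390,300)),cv2.resize(b[90:290,100:360],(390,300))]);cv2.imwrite("pics/end.png",o[:,:,::-1])
hsv=cv2.cvtColor(np.ascontiguousarray(b[:,:,::-1]),cv2.COLOR_BGR2HSV);H,S,V=[hsv[:,:,k].astype(int) for k in range(3)]
m=((H>80)&(H<102)&(S>80)&(V<130)).astype(np.uint8)
m=cv2.morphologyEx(m,cv2.MORPH_CLOSE,np.ones((5,5)));c=big(m)[0];m2=np.zeros_like(m);cv2.drawContours(m2,[c],-1,1,-1)
m2=cv2.morphologyEx(m2,cv2.MORPH_OPEN,cv2.getStructuringElement(cv2.MORPH_ELLIPSE,(19,19)))
(u,v),r=cv2.minEnclosingCircle(big(m2)[0]);print(u,v,r,ray("top",u,v,80))
```

```text
[610.17272534 -24.92054047 176.38295109] [-0.35306264 -0.31484246 -0.62310702] 19.85
300.8666687011719 182.86666870117188 21.42677116394043 [ 575.17441241 -206.86539522   80.        ]
```

View pics/end.png

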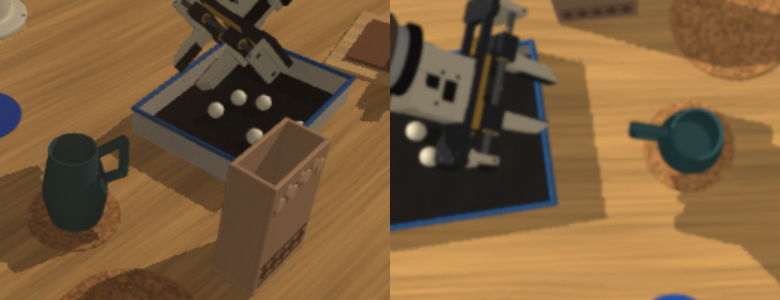

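The jug stands upright at about (575,-208), near the centre of the mat. It has been let go, the arm is clear of it, and the balls are in the tray. Handing in.

```bash
python3 -c "
from rig import *
print(job_done())"
```

```text
the job is handed in; nothing more can be done
None
```

The job is handed in: the balls are in the tray, the jug hefted empty (3.4 N) after one tip and stands released on the small cork mat, and the bottle, tub and vase were left alone; the hand-in returned no verdict.

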